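# Load the juice carrier for the drinks round

## Robot

A 6-joint arm with a two-finger parallel gripper is mounted at the origin on the work surface. World frame = base frame: x ahead of the robot, y to its left, z up, the work surface at z = 0. Lengths are in m, angles in rad, forces in N, time in s.
With the tool pointing down it reaches from about 0.2 to 0.875 m from the base axis. Payload 3.4 kg.
Tool frame: the origin (TCP) lies at the very end of the fingers, on their centre line; the grasp point (between the pads) lies 19 mm behind it; y points along the fingers, z is the direction in which the jaws open and shut, and the axes are right-handed (so a half turn about y gives the same grasp; the last joint's range is limited). The gripper opens to 94 mm and grips with 3 to 60 N. Pads are 16 mm wide; open, the fingers measure 119 mm over their backs; the gripper's body (75 mm by 177 mm) begins 78 mm behind the grasp point.
Start: joints at [0.995, 0.276, 1.505, -0, 1.361, -0.121], TCP at [0.253, 0.517, 0.205] pointing down, gripper open.
Joint ranges: [-2.89, 2.89], [-0.75, 2.08], [0.22, 2.7], [-1.18, 4.32], [0.11, 2.71], [-2.7, 2.7]. Speed limits (rad/s): [2.57, 2.57, 3.14, 3.14, 3.14, 3.14].

## Interface

Orientations are given as a rotation vector (axis times angle).
In Python, from station import * gives the robot as it stands. Calls block until the motion is done:
- movep(position, orientation): joint-space move of the TCP to a pose.
- movel(position, rate=0.15, rot=None, threshold=None): straight line of the TCP; rot=None keeps the orientation; rate is the mean speed in m/s. With threshold (N) it stops when the force on the tool has changed by that much, and returns True; else False.
- movej(angles): joint-space move.
- command_gripper(opening, grip_force=None): finger opening in m; grip_force is the grip in N (None keeps the last); returns when the fingers have stopped.
- pause(seconds).
- solve_ik(position, orientation): joint angles nearest the present ones, or None.
- read_camera(name): name is "side" or "top"; returns a dict with "color" (400x640x3 uint8, red, green, blue), "intrinsics" (3x3 intrinsics, pixels), "R" (3x3) and "t" (3): a world point X has camera coordinates R X + t. Camera axes: x right, y down, z forward; pixel columns grow to the right and rows downward; lengths in m; the calibration is good to about 2 mm. A picture is of the moment at which its call begins. There is no depth.
A pose or a line that the arm cannot do raises Unreachable and nothing moves.
- job_done(): hands the job in, once; it reports no verdict.
Readings, each from a call of its own:
- read_time(): time.
- read_joints(): joint angles.
- read_qd(): joint speeds.
- read_effort(): joint torques, N m.
- read_tool_pos(): TCP position.
- read_orientation(): TCP orientation.
- read_force(): force on the tool from outside, world axes, zero at the start.
- read_moment(): the same for the moment, N m.
- read_opening(): finger opening in m.
Only numpy, scipy, OpenCV 4.12 (cv2) and the standard library are available. Lean on these libraries where they do the work, as an engineer would, in place of code of your own. Each camera call takes 0.05 s, during which the arm holds its last target. There are 200 camera calls.

## Task

Get the blue carrier ready for the drinks round: fold its handle all the way down out of the way, then drop every juice bottle on the counter, the toppled ones too, into a free pocket of its own, standing cap up on the pocket floor. Only when all the bottles are in, swing the handle fully upright again for carrying; the bottle already in the carrier stays in it, and leave the rolling pin and the cookie cutters where they are.

Things in the scene. Friction and masses are not known exactly. Their poses are not given: they have to be found in the camera images.
- carrier: Blue bottle carrier, 226 mm (its x) by 152 mm (its y), walls 80 mm high; stands firm, does not shift. Dividers 72 mm high make 2 rows of 3 pockets, open on top, each 70 x 70 mm inside, walls 4 mm, floor 6 mm above the counter; pocket centres at x = -74, 0, 74 mm and y = -37, 37 mm. Origin: centre of its underside; z up.
- handle (a joint): Angle (rad) of the carrier's handle, a bail turning about the carrier's x axis, pivots 65 mm above the counter at y = 0. 0: folded down to its stop on the carrier's +y side, bar 30 mm above the counter at y = 182 mm. 1.761, other stop: upright, bar 250 mm up over the middle. Stiff: stays where left; 2 to 4 N at the bar move it.
- handle_bar (a point): Middle of the handle's black grip bar: round, 18 mm thick, 160 mm long, parallel to the carrier's x axis, 185 mm from the pivot axis. Thin rods join its ends to the legs, 125 mm either side of the middle.
- stand1_mid (a point): Square juice bottle: body 56 x 56 mm, 108 mm tall, then a round shoulder; round cap 38 mm across, from 124 to 150 mm (its top); 0.18 to 0.34 kg. Point: its centre, 75 mm above its base; z axis from base to cap, x and y square to the flat sides. At the start stands on the counter; may be absent (None).
- stand2_mid (a point): Square juice bottle: body 56 x 56 mm, 108 mm tall, then a round shoulder; round cap 38 mm across, from 124 to 150 mm (its top); 0.18 to 0.34 kg. Point: its centre, 75 mm above its base; z axis from base to cap, x and y square to the flat sides. At the start stands on the counter; may be absent (None).
- stand3_mid (a point): Square juice bottle: body 56 x 56 mm, 108 mm tall, then a round shoulder; round cap 38 mm across, from 124 to 150 mm (its top); 0.18 to 0.34 kg. Point: its centre, 75 mm above its base; z axis from base to cap, x and y square to the flat sides. At the start stands on the counter; may be absent (None).
- fallen1_mid (a point): Square juice bottle: body 56 x 56 mm, 108 mm tall, then a round shoulder; round cap 38 mm across, from 124 to 150 mm (its top); 0.18 to 0.34 kg. Point: its centre, 75 mm above its base; z axis from base to cap, x and y square to the flat sides. At the start lies toppled on a flat side on the counter, cap in any direction; may be absent (None).
- fallen2_mid (a point): Square juice bottle: body 56 x 56 mm, 108 mm tall, then a round shoulder; round cap 38 mm across, from 124 to 150 mm (its top); 0.18 to 0.34 kg. Point: its centre, 75 mm above its base; z axis from base to cap, x and y square to the flat sides. At the start lies toppled on a flat side on the counter, cap in any direction; may be absent (None).
- loaded1_mid (a point): Square juice bottle: body 56 x 56 mm, 108 mm tall, then a round shoulder; round cap 38 mm across, from 124 to 150 mm (its top); 0.18 to 0.34 kg. Point: its centre, 75 mm above its base; z axis from base to cap, x and y square to the flat sides. At the start stands in the carrier pocket at x -74, y -37 mm; only one of the 3 loaded bottles is present, the others None.
- loaded2_mid (a point): Square juice bottle: body 56 x 56 mm, 108 mm tall, then a round shoulder; round cap 38 mm across, from 124 to 150 mm (its top); 0.18 to 0.34 kg. Point: its centre, 75 mm above its base; z axis from base to cap, x and y square to the flat sides. At the start stands in the carrier pocket at x 0, y +37 mm; only one of the 3 loaded bottles is present, the others None.
- loaded3_mid (a point): Square juice bottle: body 56 x 56 mm, 108 mm tall, then a round shoulder; round cap 38 mm across, from 124 to 150 mm (its top); 0.18 to 0.34 kg. Point: its centre, 75 mm above its base; z axis from base to cap, x and y square to the flat sides. At the start stands in the carrier pocket at x +74, y +37 mm; only one of the 3 loaded bottles is present, the others None.
- rolling_pin: Wooden rolling pin lying on the counter beyond the bottles, roller 52 mm thick and 200 mm long, 360 mm with its handles (along its x); origin under its middle. To be left alone.
- tree_cutter: Green tree-shaped cookie cutter, 95 x 72 mm, 28 mm tall, origin under its middle. To be left alone.
- round_cutter: Red round cookie cutter, 68 mm across, 28 mm tall, origin under its middle. To be left alone.
Not all that is in view belongs to the job. Leave any purple or turquoise look-alike of the part that bears fallen1_mid alone. Leave any black look-alike of the part that bears stand1_mid alone.

How it is judged:
By the outcome, as a careful person would: the job done as asked, in the order asked, and still so for the second after the job is handed in, with the robot touching nothing.
Of stand1, stand2, stand3, fallen1, fallen2 only 4 to 5 are there at a start; the rules pass over those that are not, and their reading is None.
Of loaded1, loaded2, loaded3 only 1 to 1 are there at a start; the rules pass over those that are not, and their reading is None.
At some moment in a run one of stand1, stand2, stand3, fallen1, fallen2 may be knocked a few centimetres aside while the robot is not near it.
Once in a run the grip may slacken for a moment while it holds something.
It also fails if it takes over 210 s, if anything falls off the work surface, if the arm or the gripper's body presses on something with over 40 N, if the wrist force passes 120 N, or if a joint passes its speed limit or range.

## Working session

There is one attempt and no reset: what is moved stays moved. The work goes in short steps, each a Python script; the robot and the scene stay as the last script left them, time stands still between calls to the robot, and variables do not carry over. Pictures are saved under pics/ and viewed, about 12 in all and at most 16, crops included, and the job is handed in when it is done.

```bash
ls; mkdir -p pics
python3 - <<'E'
from station import *
import cv2, numpy as np
for n in("side","top"):
    c=read_camera(n); cv2.imwrite(f"pics/{n}0.png",c["color"][:,:,::-1])
    np.savez(f"{n}cal.npz",K=c["intrinsics"],R=c["R"],t=c["t"])
    print(n,c["intrinsics"].round(1).tolist(),c["R"].round(3).tolist(),c["t"], -c["R"].T@c["t"])
print(read_time(),read_orientation(),read_opening())
E
```

```text
pics
side [[517.6, 0.0, 320.9], [0.0, 517.6, 199.5], [0.0, 0.0, 1.0]] [[-0.997, -0.078, 0.02], [-0.069, 0.691, -0.719], [0.042, -0.718, -0.695]] [0.55123473 0.09922392 1.57365542] [0.48941569 1.10470429 1.15334176]
top [[457.0, 0.0, 317.9], [0.0, 457.0, 196.0], [0.0, 0.0, 1.0]] [[-0.003, -1.0, -0.005], [-0.998, 0.004, -0.06], [0.06, 0.005, -0.998]] [-0.03339346  0.54409257  1.47783064] [ 0.4540348  -0.04204286  1.50772015]
0.1 [-1.54270353  0.3570987  -0.35628405] 0.09406256699001865
```

View pics/side0.png

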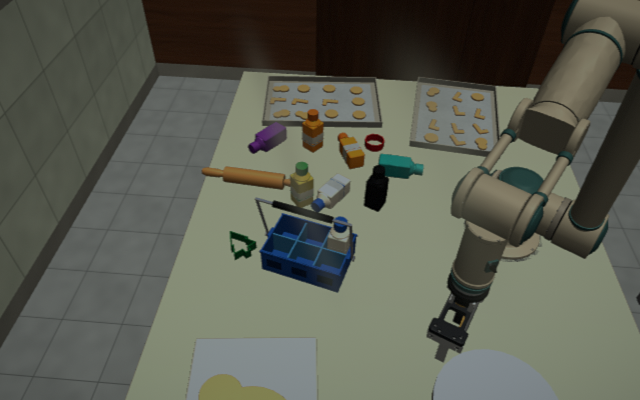

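View pics/top0.png

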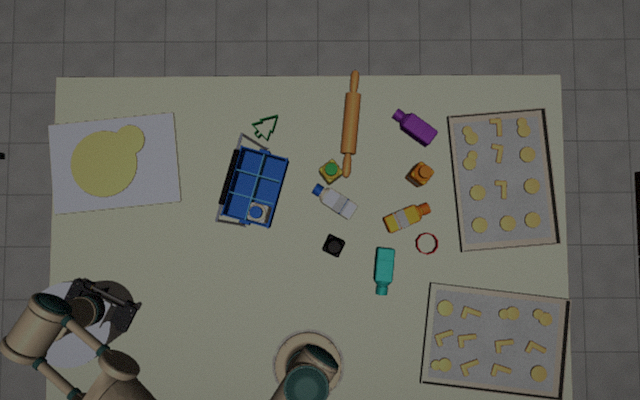

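Run:
```python
import cv2
t=cv2.imread("pics/top0.png");s=cv2.imread("pics/side0.png")
def f(i,x0,x1,y0,y1,k,o): cv2.imwrite(o,cv2.convertScaleAbs(cv2.resize(i[y0:y1,x0:x1],None,fx=k,fy=k,interpolation=cv2.INTER_CUBIC),alpha=1.3))
f(t,205,445,95,295,3,"pics/t1.png"); f(s,225,425,100,300,3,"pics/s1.png")
```

```text
(no output)
```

View pics/t1.png

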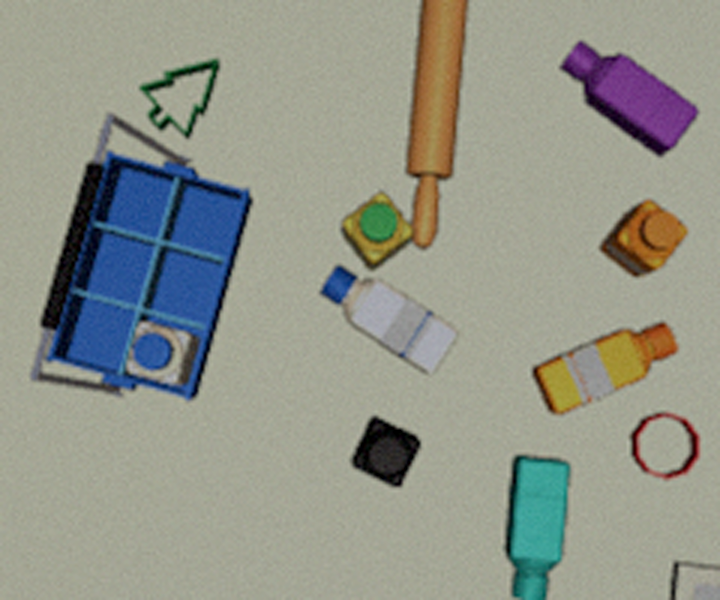

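View pics/s1.png

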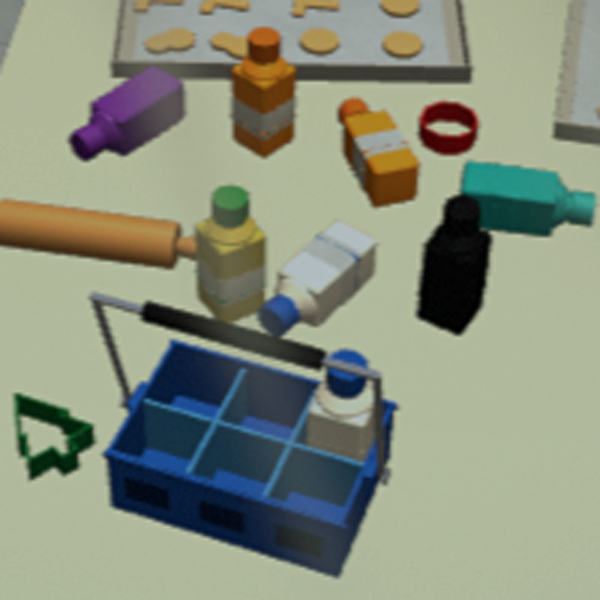

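```bash
cat > h.py <<'E'
import numpy as np, cv2
from scipy.optimize import least_squares
from scipy.spatial.transform import Rotation as Rn
C={n:np.load(f"{n}cal.npz") for n in("side","top")}
def ray(n,px):
    c=C[n]; d=c["R"].T@np.linalg.solve(c["K"],[px[0],px[1],1.]); return -c["R"].T@c["t"],d
def onz(n,px,z):
    o,d=ray(n,px); return o+d*(z-o[2])/d[2]
def proj(n,X):
    c=C[n]; p=c["K"]@(c["R"]@np.asarray(X,float)+c["t"]); return p[:2]/p[2]
def T(x,y): return ((x+.5)/3-.5+205,(y+.5)/3-.5+95)
def S(x,y): return ((x+.5)/3-.5+225,(y+.5)/3-.5+100)
def tri(a,b):
    f=lambda X: np.r_[proj("top",X)-a,proj("side",X)-b]
    r=least_squares(f,[.5,0,.1]); return r.x,np.abs(r.fun).max()
def fitc(obs,x0,rigid):  # obs: list of (cam,px,local point); pose x,y,yaw
    def f(p):
        c,s=np.cos(p[2]),np.sin(p[2]); 
        return np.concatenate([proj(n,[p[0]+c*l[0]-s*l[1],p[1]+s*l[0]+c*l[1],l[2]])-px for n,px,l in obs])
    r=least_squares(f,x0,loss="soft_l1"); return r.x,np.abs(r.fun).round(1)
E
python3 - <<'E'
from h import *
r=lambda v:np.round(v,3)
q=[onz("top",T(*p),.08) for p in [(110,155),(250,192),(192,397),(50,360)]]
print("carrier",*map(r,q),"mean",r(np.mean(q,0)))
a,b=113,76
obs=[("top",T(110,155),(a,b)),("top",T(250,192),(a,-b)),("top",T(192,397),(-a,-b)),("top",T(50,360),(-a,b)),
 ("side",S(172,343),(a,-b)),("side",S(107,455),(a,b)),("side",S(347,525),(-a,b)),("side",S(397,405),(-a,-b))]
obs=[(n,p,(l[0]/1e3,l[1]/1e3,.08)) for n,p,l in obs]
p,e=fitc(obs,[.55,.15,-.2],1); print("carrier",r(p),e)
bar,e=tri(T(73,245),S(235,333)); print("bar",r(bar),e, "dist along carrier y", -np.sin(p[2])*(bar[0]-p[0])+np.cos(p[2])*(bar[1]-p[1]), np.cos(p[2])*(bar[0]-p[0])+np.sin(p[2])*(bar[1]-p[1]))
for nm,t,s,z in [("green",(379,221),(231,193),.15),("orange",(661,232),(265,36),.15),("loaded",(153,350),(347,357),.156)]:
    print(nm,r(onz("top",T(*t),z)),r(onz("side",S(*s),z)))
for nm,pts in [("white",[(379,278),(457,334),(433,373),(350,318),(323,290),(352,270)]),("yellow",[(535,373),(630,331),(650,371),(556,412),(668,325),(675,348)])]:
    print(nm,[r(onz("top",T(*q),.056 if i<4 else .028)[:2]) for i,q in enumerate(pts)])
for nm,pts in [("greenbody",[(382,192),(412,233),(377,268),(342,232)]),("orangebody",[(650,200),(686,237),(640,275),(602,243)])]:
    print(nm,[r(onz("top",T(*q),.108)[:2]) for q in pts])
E
```

```text
carrier [0.698 0.205 0.08 ] [0.658 0.058 0.08 ] [0.444 0.118 0.08 ] [0.483 0.266 0.08 ] mean [0.571 0.162 0.08 ]
carrier [ 0.572  0.165 -0.266] [1.  1.  1.2 0.9 0.9 0.3 0.4 0.1 0.7 1.1 0.5 0.9 0.  0.7 0.2 1.3]
bar [0.586 0.21  0.246] 0.01913695977927432 dist along carrier y 0.047496307347977 0.0013050946970157296
green [ 0.619 -0.075  0.15 ] [ 0.62 -0.08  0.15]
orange [ 0.606 -0.356  0.15 ] [ 0.611 -0.357  0.15 ]
loaded [0.491 0.148 0.156] [0.493 0.142 0.156]
white [array([ 0.569, -0.077]), array([ 0.509, -0.16 ]), array([ 0.468, -0.134]), array([ 0.527, -0.046]), array([ 0.558, -0.017]), array([ 0.58 , -0.049])]
yellow [array([ 0.468, -0.242]), array([ 0.512, -0.343]), array([ 0.469, -0.363]), array([ 0.427, -0.263]), array([ 0.519, -0.39 ]), array([ 0.494, -0.397])]
greenbody [array([ 0.654, -0.08 ]), array([ 0.611, -0.11 ]), array([ 0.575, -0.074]), array([ 0.612, -0.038])]
orangebody [array([ 0.644, -0.355]), array([ 0.606, -0.391]), array([ 0.567, -0.343]), array([ 0.6  , -0.305])]
```

```bash
cat >> h.py <<'E'
CX,CY,CW=.572,.1645,-.266
def cw(x,y,z=0.):
    c,s=np.cos(CW),np.sin(CW); return np.array([CX+c*x-s*y,CY+s*x+c*y,z])
def ori(d,jaw):  # tool y=d, z=jaw
    y=np.array(d,float)/np.linalg.norm(d); z=np.array(jaw,float); z-=y*(z@y); z/=np.linalg.norm(z)
    return Rn.from_matrix(np.c_[np.cross(y,z),y,z]).as_rotvec()
def down(a): return ori([0,0,-1],[np.cos(a),np.sin(a),0])
def bar(th): a=th-.1902; return cw(0,.185*np.cos(a),.065+.185*np.sin(a))
E
cat > s1.py <<'E'
from station import *; from h import *
jaw=CW+np.pi/2
b=bar(1.504)
q=[(a,solve_ik(b+[0,0,.06],down(a))) for a in (jaw,jaw-np.pi)]
q=[(a,s) for a,s in q if s is not None]; print([(round(a,2),np.round(s,2)) for a,s in q])
j=read_joints(); a=min(q,key=lambda t:abs(t[1][5]))[0]; o=down(a)
command_gripper(.055,15)
movep(b+[0,0,.10],o); 
print(movel(b+[0,0,-.017],.15,threshold=12))
command_gripper(.0,15); print("open",read_opening(),read_force())
for th in np.linspace(1.504,0,9)[1:]:
    t=movel(bar(th)+[0,0,-.017],.12,threshold=20)
    print(round(th,2),t,np.round(read_force(),1),round(read_opening(),4))
    if t: break
print(read_tool_pos(),read_time())
for n in("side","top"): cv2.imwrite(f"pics/{n}2.png",read_camera(n)["color"][:,:,::-1])
E
python3 s1.py
```

```text
[(1.3, array([ 0.23,  0.31,  1.21,  0.  ,  1.62, -1.07])), (-1.84, array([0.23, 0.31, 1.21, 0.  , 1.62, 2.07]))]
False
open 0.01750792046759909 [0.53491216 2.20484421 1.66328553]
1.32 False [2.2 1.7 0.2] 0.0178
1.13 False [ 4.4  0.2 -3. ] 0.0178
0.94 False [ 4.5 -0.9 -3. ] 0.0176
0.75 False [ 6.3 -1.  -2.2] 0.0174
0.56 False [ 5.1 -0.4 -2. ] 0.0174
0.38 False [ 5.5 -0.2 -2.6] 0.0172
0.19 False [ 6.   1.3 -2.8] 0.0179
0.0 False [ 1.   1.9 -2.2] 0.0213
[0.61803153 0.34144708 0.01039723] 7.725
```

Run:
```python
from station import *; from h import *
p=read_tool_pos(); command_gripper(.06); movel(p+[0,0,.08]); command_gripper(0,15)
print(movel([p[0],p[1],.02],.06,threshold=9), read_tool_pos(), read_force())
movel(p+[0,0,.2],.3)
for n in("side","top"): cv2.imwrite(f"pics/{n}2.png",read_camera(n)["color"][:,:,::-1])
t=cv2.imread("pics/top2.png")[90:300,180:445];s=cv2.imread("pics/side2.png")[100:310,215:430]
cv2.imwrite("pics/c2.png",cv2.convertScaleAbs(cv2.resize(np.hstack([t,s]),None,fx=1.65,fy=1.65,interpolation=cv2.INTER_CUBIC),alpha=1.3))
```

```text
True [0.61772058 0.34201325 0.03918328] [-1.19381178 -0.61953171  7.95172189]
```

View pics/c2.png

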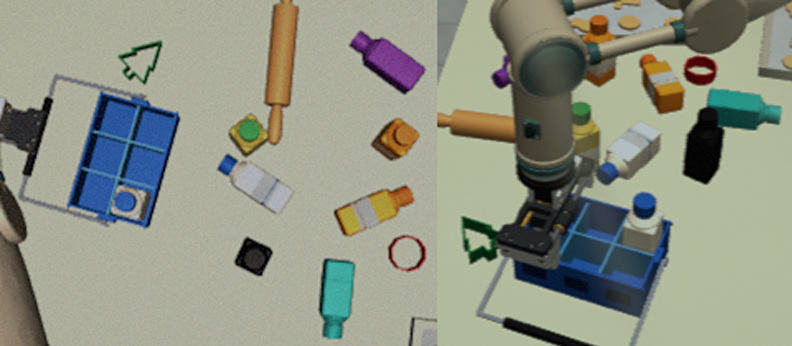

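```bash
cat >> h.py <<'E'
H=.123
def wrap(a): return (a+np.pi/4)%(np.pi/2)-np.pi/4
def plan(xy,yaw,pk):
    from station import solve_ik
    P=np.r_[xy,.33]; Q=cw(pk[0],pk[1],.35); best=None
    for a in np.arange(-np.pi,np.pi,.2):
        s=solve_ik(P,down(a))
        if s is None: continue
        for k in range(-2,3):
            b=a+wrap(CW-yaw)+k*np.pi/2; e=solve_ik(Q,down(b))
            if e is None: continue
            c=max(abs(s[5]),abs(e[5]))+.3*abs(s[5]-e[5])
            if best is None or c<best[0]: best=(c,a,b)
    return best
def diff(ref):  # changed pixels near each bottle in top view
    from station import read_camera
    a=read_camera("top")["color"][:,:,::-1].copy(); r=cv2.imread(ref)
    return (np.abs(a.astype(int)-r).max(2)>60),a
def capmove(xy,yaw,pk,zb=0.,name="x"):
    from station import movep,movel,command_gripper,read_opening,read_force,read_tool_pos,read_time,read_camera
    c,a,b=plan(xy,yaw,pk); print("plan",np.round((c,a,b),2))
    command_gripper(.07,45)
    movep(np.r_[xy,.33],down(a))
    hit=movel(np.r_[xy,zb+H],.2,threshold=10); print("hit",hit)
    if hit: return
    command_gripper(.0,45); print("grip",read_opening())
    movel(np.r_[xy,.33],.2); print("lift",read_opening(),np.round(read_force(),1))
    Q=cw(pk[0],pk[1]); movep(Q+[0,0,.35],down(b))
    print("over",read_opening(),read_time())
    movel(Q+[0,0,.25],.2)
    hit=movel(Q+[0,0,H+.008],.1,threshold=8); print("in",hit,read_tool_pos().round(4),read_opening(),np.round(read_force(),1))
    for n in("side","top"): cv2.imwrite(f"pics/{n}_{name}.png",read_camera(n)["color"][:,:,::-1])
    if hit and read_tool_pos()[2]>H+.018: return
    command_gripper(.062); movel(Q+[0,0,.35],.25); print(read_time())
E
cat > s2.py <<'E'
from station import *; from h import *
capmove(np.array([.618,-.077]),.74,(.074,.037),name="g")
E
python3 s2.py
```

```text
plan [ 0.15 -0.34  0.22]
hit False
grip 0.03721611667750831
lift 0.037177812086464805 [-0.1 -0.5 -3.3]
over 0.037111061256081795 18.6833
in False [0.6537 0.1809 0.1319] 0.037139981502682294 [ 0.2 -0.3 -3.2]
22.3833
```

```bash
cat >> h.py <<'E'
def upplan(base,aa,spots,g=.068,lift=.25):
    from station import solve_ik
    a=np.array([np.cos(aa),np.sin(aa),0]); z=np.array([0,0,1.]); out=[]
    for th in np.radians([10,20,30,40,50]):
      for s in (1,-1):
        d=-z*np.cos(th)-a*np.sin(th); o=ori(d,s*np.cross(z,a))
        G=np.r_[base,.028]+g*a+.019*d; A=[G,G-.12*d,G+[0,0,lift]]
        ss=[solve_ik(p,o) for p in A]
        if any(q is None for q in ss): continue
        for sp in spots:
          for ph in np.arange(-np.pi,np.pi,.2):
            h=np.array([np.cos(ph),np.sin(ph),0]); d2=h*np.cos(th)-z*np.sin(th); o2=ori(d2,s*np.cross(z,h))
            F=np.r_[sp,g+.003]+.019*d2; B=[F,F+[0,0,.2],F-.1*d2]
            e=[solve_ik(p,o2) for p in B]
            if any(q is None for q in e): continue
            c=np.abs(e[1]-ss[2]).max()+.3*sum(abs(ss[i]-ss[0]).max() for i in(1,2))+.3*sum(abs(e[i]-e[0]).max() for i in(1,2))
            out.append((c,th,s,tuple(sp),ph,A,o,B,o2,ss,e))
    return sorted(out,key=lambda t:t[0])
E
python3 - <<'E'
from station import *; from h import *
m,a=diff("pics/top2.png"); cv2.imwrite("pics/top3.png",a)
for n,(x,y) in dict(white=(334,201),orange=(420,173),yellow=(407,217)).items(): print(n,m[y-25:y+25,x-25:x+25].sum())
print("black",onz("top",T(387,450),.15), "redc",onz("top",T(665,445),.014))
for nm,b,aa in (("w",(.4885,-.147),.963),("y",(.4475,-.2525),-1.167)):
  for sp in ([.4,.38],[.32,.3],[.35,.1],[.52,-.2],[.56,-.22],[.62,-.15]):
    r=upplan(b,aa,[sp]); print(nm,sp,len(r),[(round(t[0],2),round(np.degrees(t[1])),t[2],round(t[4],2),t[9][0].round(1).tolist(),t[10][0].round(1).tolist()) for t in r[:2]])
t=a[90:300,180:445]; s=cv2.imread("pics/side_g.png")[100:310,215:430]
cv2.imwrite("pics/c3.png",cv2.convertScaleAbs(cv2.resize(np.hstack([t,s]),None,fx=1.65,fy=1.65,interpolation=cv2.INTER_CUBIC),alpha=1.3))
E
```

```text
white 91
orange 0
yellow 0
black [ 0.39155541 -0.08203406  0.15      ] redc [ 0.38975928 -0.38725269  0.014     ]
w [0.4, 0.38] 213 [(np.float64(1.63), 50, -1, np.float64(2.26), [0.1, 0.8, 1.6, -0.6, 1.5, 1.0], [0.2, 0.5, 1.8, 0.6, 1.3, -0.8]), (np.float64(1.65), 40, -1, np.float64(2.26), [0.1, 0.7, 1.6, -0.5, 1.4, 0.9], [0.2, 0.6, 1.8, 0.7, 1.4, -0.9])]
w [0.32, 0.3] 211 [(np.float64(1.67), 50, -1, np.float64(2.06), [0.1, 0.8, 1.6, -0.6, 1.5, 1.0], [0.0, 0.4, 2.1, 0.7, 1.1, -0.9]), (np.float64(1.72), 50, -1, np.float64(1.86), [0.1, 0.8, 1.6, -0.6, 1.5, 1.0], [0.0, 0.3, 2.2, 0.8, 1.0, -0.9])]
w [0.35, 0.1] 209 [(np.float64(1.72), 50, -1, np.float64(1.46), [0.1, 0.8, 1.6, -0.6, 1.5, 1.0], [-0.6, 0.3, 2.3, 0.7, 1.1, -1.0]), (np.float64(1.74), 50, -1, np.float64(1.26), [0.1, 0.8, 1.6, -0.6, 1.5, 1.0], [-0.7, 0.2, 2.4, 0.8, 1.0, -1.0])]Traceback (most recent call last):
  File "<stdin>", line 7, in <module>
  File "h.py", line 76, in upplan
    e=[solve_ik(p,o2) for p in B]
       ~~~~~~~~^^^^^^
ValueError: time passes only in moves, steps and waits
```

```bash
sed -i 's/def upplan(base,aa,spots,g=.068,lift=.25):/def upplan(base,aa,spots,g=.068,lift=.25,ths=(30,45),phs=(.6,1.,1.4,1.8)):/; s/np.radians(\[10,20,30,40,50\])/np.radians(ths)/; s/for ph in np.arange(-np.pi,np.pi,.2):/for ph in phs:/' h.py
python3 - <<'E'
from station import *; from h import *
a=cv2.imread("pics/top3.png")
for nm,b,aa in (("w",(.4885,-.147),.963),("y",(.4475,-.2525),-1.167)):
  for sp in ([.37,.38],[.32,.3]):
    r=upplan(b,aa,[sp]); print(nm,sp,len(r),[(round(t[0],2),round(np.degrees(t[1])),t[2],round(t[4],2),t[9][0].round(1).tolist(),t[9][2].round(1).tolist(),t[10][1].round(1).tolist(),t[10][0].round(1).tolist()) for t in r[:2]])
t=a[90:300,180:445]; s=cv2.imread("pics/side_g.png")[100:310,215:430]
cv2.imwrite("pics/c3.png",cv2.convertScaleAbs(cv2.resize(np.hstack([t,s]),None,fx=1.65,fy=1.65,interpolation=cv2.INTER_CUBIC),alpha=1.3))
E
```

```text
w [0.37, 0.38] 9 [(np.float64(1.81), 45, -1, 1.8, [0.1, 0.7, 1.6, -0.6, 1.4, 0.9], [0.1, 0.5, 1.3, -0.6, 1.8, 0.7], [0.1, 0.1, 1.9, 0.8, 1.3, -0.4], [0.1, 0.4, 2.1, 1.0, 1.0, -0.8]), (np.float64(1.88), 30, -1, 1.8, [-0.0, 0.6, 1.7, -0.5, 1.2, 0.8], [-0.0, 0.4, 1.4, -0.4, 1.7, 0.6], [-0.0, 0.2, 2.0, 1.0, 1.4, -0.7], [-0.0, 0.6, 2.2, 1.1, 1.2, -1.2])]
w [0.32, 0.3] 8 [(np.float64(1.76), 45, -1, 1.8, [0.1, 0.7, 1.6, -0.6, 1.4, 0.9], [0.1, 0.5, 1.3, -0.6, 1.8, 0.7], [-0.1, 0.0, 2.0, 0.7, 1.5, -0.5], [-0.1, 0.4, 2.3, 0.9, 1.0, -1.0]), (np.float64(1.81), 30, -1, 1.8, [-0.0, 0.6, 1.7, -0.5, 1.2, 0.8], [-0.0, 0.4, 1.4, -0.4, 1.7, 0.6], [-0.2, 0.1, 2.1, 0.9, 1.6, -0.8], [-0.2, 0.5, 2.3, 1.0, 1.2, -1.3])]
y [0.37, 0.38] 9 [(np.float64(2.48), 45, -1, 1.0, [-0.9, 0.8, 1.3, 0.2, 1.8, 1.8], [-0.9, 0.7, 1.0, 0.3, 2.2, 2.0], [0.4, -0.1, 2.1, 0.8, 0.6, 0.4], [0.4, 0.3, 2.5, 2.1, 0.5, -1.1]), (np.float64(2.64), 45, -1, 1.4, [-0.9, 0.8, 1.3, 0.2, 1.8, 1.8], [-0.9, 0.7, 1.0, 0.3, 2.2, 2.0], [0.2, -0.0, 2.0, 0.9, 1.0, -0.1], [0.2, 0.3, 2.3, 1.4, 0.8, -0.9])]
y [0.32, 0.3] 8 [(np.float64(2.68), 45, -1, 1.0, [-0.9, 0.8, 1.3, 0.2, 1.8, 1.8], [-0.9, 0.7, 1.0, 0.3, 2.2, 2.0], [0.1, -0.3, 2.2, 0.8, 0.9, 0.2], [0.1, 0.2, 2.7, 1.9, 0.7, -1.2]), (np.float64(2.8), 45, -1, 1.4, [-0.9, 0.8, 1.3, 0.2, 1.8, 1.8], [-0.9, 0.7, 1.0, 0.3, 2.2, 2.0], [-0.1, -0.1, 2.1, 0.8, 1.2, -0.3], [-0.1, 0.3, 2.5, 1.3, 0.8, -1.0])]
```

View pics/c3.png

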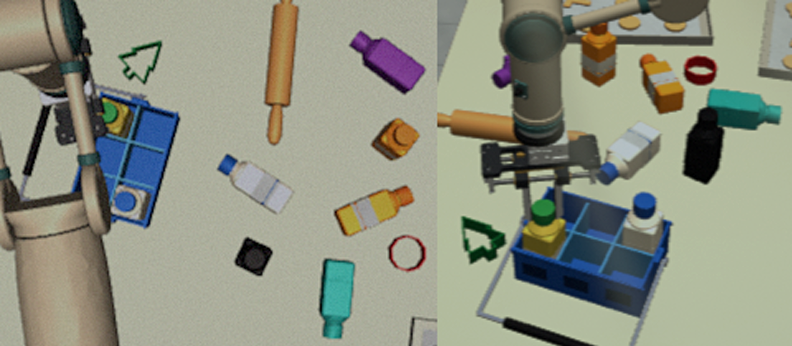

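```bash
cat >> h.py <<'E'
def upright(base,aa,spots,phs,name,ths=(30,45)):
    from station import movep,movel,command_gripper,read_opening,read_force,read_tool_pos,read_time,read_camera,read_joints
    c,th,s,sp,ph,A,o,B,o2,_,_=upplan(base,aa,spots,phs=phs,ths=ths)[0]; print("up",round(c,2),np.degrees(th),sp,ph)
    command_gripper(.092,50)
    movep(A[1]+[0,0,.12],o); movel(A[1],.2)
    hit=movel(A[0],.15,threshold=8); print("hit",hit,read_tool_pos()-A[0])
    if hit: return
    command_gripper(.0,50); print("grip",read_opening(),np.round(read_force(),1))
    movel(A[2],.15); print("lift",read_opening(),np.round(read_force(),1))
    movep(B[1],o2); print("turned",read_opening(),read_time())
    for n in("side","top"): cv2.imwrite(f"pics/{n}_{name}.png",read_camera(n)["color"][:,:,::-1])
    movel(B[0]+[0,0,.03],.2)
    hit=movel(B[0]-[0,0,.004],.05,threshold=5); print("down",hit,read_tool_pos()-B[0],read_opening(),np.round(read_force(),1))
    command_gripper(.075); movel(B[2],.15); print(sp,ph,read_time())
E
python3 - <<'E'
from station import *; from h import *
upright((.4885,-.147),.963,[[.33,.36]],(1.4,1.6,1.8),"w1")
p=read_tool_pos(); movel(p+[0,0,.12],.25)
for n in("side","top"): cv2.imwrite(f"pics/{n}4.png",read_camera(n)["color"][:,:,::-1])
t=cv2.imread("pics/side_w1.png")[60:340,225:525]; s=cv2.imread("pics/side4.png")[60:340,225:525]
cv2.imwrite("pics/c4.png",cv2.convertScaleAbs(cv2.resize(np.hstack([t,s]),None,fx=1.3,fy=1.3,interpolation=cv2.INTER_CUBIC),alpha=1.3))
E
```

```text
up 1.81 45.0 (0.33, 0.36) 1.8
hit False [0.00103893 0.00026316 0.00062958]
grip 0.055926532309005086 [ 0.5 -0.2  0.2]
lift 0.05561829235156195 [ 0.6  0.  -3.1]
turned 0.05552770410031864 30.0417
down True [-1.71854465e-04 -1.56312472e-05 -4.19433481e-03] 0.055649883449280256 [0.6 0.1 3.1]
(0.33, 0.36) 1.8 33.1833
```

View pics/c4.png

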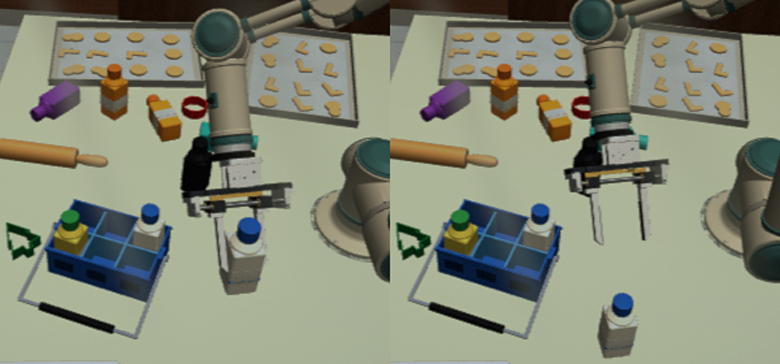

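Run:
```python
from station import *; from h import *
m,a=diff("pics/top3.png")
for n,(x,y) in dict(orange=(420,173),yellow=(407,217)).items(): print(n,m[y-25:y+25,x-25:x+25].sum())
hsv=cv2.cvtColor(a,cv2.COLOR_BGR2HSV); px=proj("top",[.33,.36,.15]).astype(int); w=hsv[px[1]-20:px[1]+20,px[0]-20:px[0]+20]
b=np.argwhere((abs(w[:,:,0].astype(int)-108)<14)&(w[:,:,1]>150)); print(len(b))
xy=onz("top",b.mean(0)[::-1]+px-20,.15); xs=onz("side",(404.2,290),.15); print(xy,xs)
```

```text
orange 0
yellow 0
125
[0.32855407 0.3558318  0.15      ] [0.32984065 0.35584202 0.15      ]
```

Run:
```python
from station import *; from h import *
capmove(np.array([.3295,.357]),1.8,(.074,-.037),name="w2")
m,a=diff("pics/top3.png")
for n,(x,y) in dict(orange=(420,173),yellow=(407,217)).items(): print(n,m[y-25:y+25,x-25:x+25].sum())
```

```text
plan [0.14 0.66 0.16]
hit False
grip 0.03688038681356056
lift 0.037179497376433925 [ 0.7 -0.5 -2.5]
over 0.03737694609667026 39.6083
in False [0.6343 0.1094 0.1318] 0.037275138412324854 [-0.1  0.3 -2. ]
43.3083
orange 0
yellow 0
```

Run:
```python
from station import *; from h import *
capmove(np.array([.608,-.3565]),.76,(0,-.037),name="o")
m,a=diff("pics/top3.png"); cv2.imwrite("pics/top5.png",a)
print(m[192:242,382:432].sum())
t=a[90:300,180:445]; s=cv2.imread("pics/side_o.png")[100:310,215:430]
cv2.imwrite("pics/c5.png",cv2.convertScaleAbs(cv2.resize(np.hstack([t,s]),None,fx=1.65,fy=1.65,interpolation=cv2.INTER_CUBIC),alpha=1.3))
```

```text
plan [ 0.16 -0.54  0.  ]
hit False
grip 0.03735831231066864
lift 0.03751457146461137 [-0.4 -0.  -3.5]
over 0.037110167026991284 50.1917
in False [0.5629 0.1289 0.1317] 0.037386773934261874 [-0.5 -0.4 -3.4]
53.8917
0
```

View pics/c5.png

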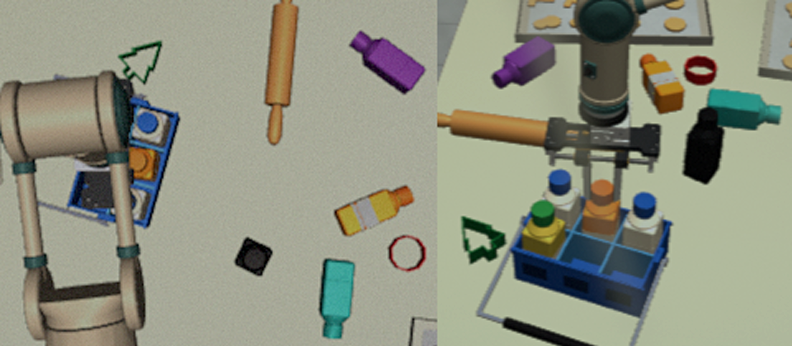

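Run:
```python
from station import *; from h import *
base,aa=(.4475,-.2525),-1.167
r=upplan(base,aa,[[.58,-.23]],phs=(-1.,-.6,-.2)); print([(round(t[0],2),round(np.degrees(t[1])),t[4]) for t in r[:4]])
if r: upright(base,aa,[[.58,-.23]],(-1.,-.6,-.2),"y1")
else: upright(base,aa,[[.33,.36]],(1.,1.4,1.8),"y1")
p=read_tool_pos(); movel(p+[0,0,.12],.25)
for n in("side","top"): cv2.imwrite(f"pics/{n}6.png",read_camera(n)["color"][:,:,::-1])
t=cv2.imread("pics/top6.png")[90:300,180:445]; s=cv2.imread("pics/side6.png")[100:310,215:430]
cv2.imwrite("pics/c6.png",cv2.convertScaleAbs(cv2.resize(np.hstack([t,s]),None,fx=1.65,fy=1.65,interpolation=cv2.INTER_CUBIC),alpha=1.3))
```

```text
[(np.float64(2.55), 45, -0.2), (np.float64(3.03), 30, -0.2), (np.float64(4.45), 30, -0.6), (np.float64(4.48), 30, -0.2)]
up 2.55 45.0 (0.58, -0.23) -0.2
hit False [ 0.0007191  -0.00102449  0.00074476]
grip 0.055832525233825876 [ 1.6 -0.9  0.6]
lift 0.05580522913423352 [ 0.4 -0.8 -2.9]
turned 0.055870260032127736 62.2167
down True [-0.00021188 -0.00019283 -0.00386399] 0.05588541676742262 [-1.4 -0.4  4.4]
(0.58, -0.23) -0.2 65.825
```

View pics/c6.png

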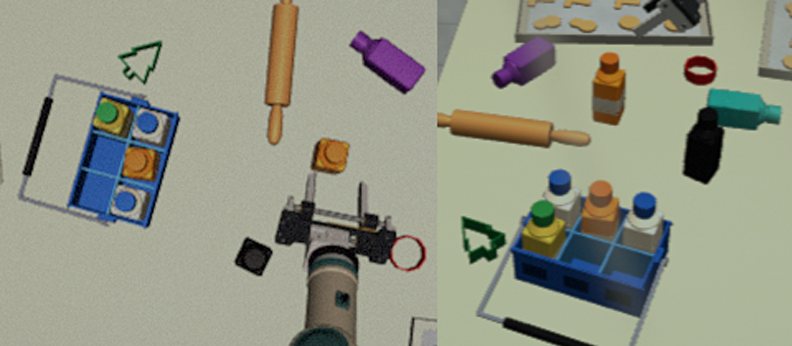

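Run:
```python
from station import *; from h import *
print(onz("top",(337/1.65+180-.2,153/1.65+90-.2),.15),onz("side",(319.7,135.5),.15))
p=read_tool_pos(); movel(np.r_[p[:2],.33],.25)
capmove(np.array([.579,-.2305]),-.2,(0,.037),name="y2")
p=read_tool_pos(); movep([.4,.33,.35],down(CW+np.pi/2))
for n in("side","top"): cv2.imwrite(f"pics/{n}7.png",read_camera(n)["color"][:,:,::-1])
t=cv2.imread("pics/top7.png")[90:300,180:445]; s=cv2.imread("pics/side7.png")[100:310,215:430]
cv2.imwrite("pics/c7.png",cv2.convertScaleAbs(cv2.resize(np.hstack([t,s]),None,fx=1.65,fy=1.65,interpolation=cv2.INTER_CUBIC),alpha=1.3))
```

```text
[ 0.57539406 -0.23310362  0.15      ] [ 0.57771053 -0.22630045  0.15      ]
plan [ 0.66 -0.14 -0.21]
hit False
grip 0.037438416464627595
lift 0.03716911128558195 [-0.5  0.2 -3.3]
over 0.03680040617474698 73.2417
in False [0.5823 0.2003 0.1318] 0.03737792220089449 [-0.1  0.6 -3.1]
76.9417
```

View pics/c7.png

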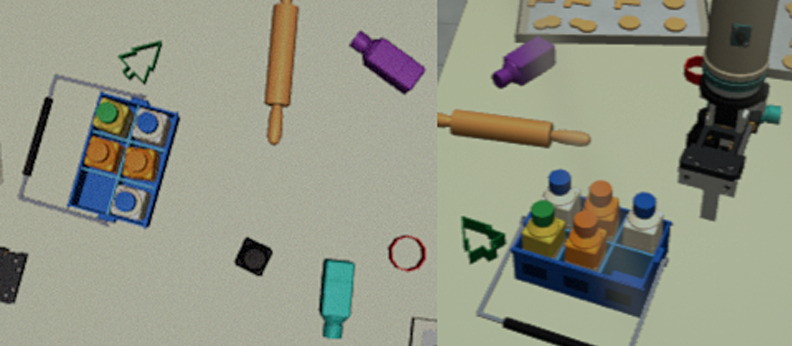

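Run:
```python
from station import *; from h import *
b=bar(0); q=[solve_ik(b+[0,0,.06],down(a)) for a in (CW+np.pi/2,CW-np.pi/2)]
a=CW+np.pi/2 if abs(q[0][5])<abs(q[1][5]) else CW-np.pi/2; o=down(a)
command_gripper(.06,20); movep(b+[0,0,.10],o)
print(movel(b+[0,0,-.017],.12,threshold=8)); command_gripper(0,20); print("grip",read_opening())
for th in list(np.linspace(0,1.72,10)[1:])+[1.761,1.80]:
    t=movel(bar(th)+[0,0,-.017],.12 if th<1.73 else .04,threshold=15 if th<1.73 else 9)
    print(round(th,2),t,np.round(read_force(),1),round(read_opening(),4))
    if t: break
print(read_tool_pos()-bar(1.761),read_time())
command_gripper(.06); movel(read_tool_pos()+[0,0,.09],.2); movep([.4,.33,.40],o)
for n in("side","top"): cv2.imwrite(f"pics/{n}8.png",read_camera(n)["color"][:,:,::-1])
t=cv2.imread("pics/top8.png")[90:300,180:445]; s=cv2.imread("pics/side8.png")[100:310,215:430]
cv2.imwrite("pics/c8.png",cv2.convertScaleAbs(cv2.resize(np.hstack([t,s]),None,fx=1.65,fy=1.65,interpolation=cv2.INTER_CUBIC),alpha=1.3))
```

```text
False
grip 0.01763630881716565
0.19 False [1.2 6.  0.6] 0.0175
0.38 False [0.3 7.9 1.4] 0.0176
0.57 False [0.7 8.6 3. ] 0.0168
0.76 False [-0.2 10.8  5.8] 0.0174
0.96 False [-2.  12.7 10.1] 0.0171
1.15 False [-2.  13.1 17.3] 0.0172
1.34 False [-4.  10.4 20.5] 0.0175
1.53 False [-5.6  5.  21.3] 0.0176
1.72 False [-6.   0.7 17.2] 0.0174
1.76 True [-0.3  0.4  2.6] 0.0172
[-0.00087365  0.00241791 -0.01346437] 85.6583
```

View pics/c8.png

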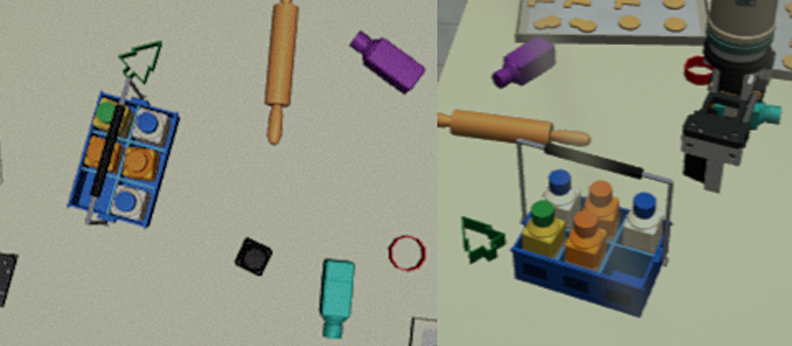

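Run:
```python
from station import *; from h import *
o=read_orientation(); command_gripper(0,20)
movep(cw(0,.06,.33),o); movel(cw(0,.06,.235),.15)
print(movel(cw(0,.0,.235),.03,threshold=10)); p=read_tool_pos(); d=p-cw(0,0); print("carrier y",-np.sin(CW)*d[0]+np.cos(CW)*d[1],read_force())
movel(cw(0,.06,.235),.15); movel(cw(0,.06,.34),.2); movep([.4,.33,.40],o)
for n in("side","top"): cv2.imwrite(f"pics/{n}9.png",read_camera(n)["color"][:,:,::-1])
t=cv2.imread("pics/top9.png")[110:240,195:305]; s=cv2.imread("pics/side9.png")[160:290,245:375]
cv2.imwrite("pics/c9.png",cv2.convertScaleAbs(cv2.resize(np.hstack([t,s]),None,fx=3.3,fy=3.3,interpolation=cv2.INTER_CUBIC),alpha=1.3))
a=cv2.imread("pics/top9.png"); m=np.abs(a.astype(int)-cv2.imread("pics/top3.png")).max(2)>60
print("cutter/pin",m[110:145,250:285].sum(),m[65:182,340:365].sum(),read_time())
for th in (1.55,1.65,1.761): print(th,proj("top",bar(th)),proj("side",bar(th)))
```

```text
True
carrier y 0.02339944324342263 [0.92597285 1.31065608 1.28170136]
cutter/pin 14 0 94.1667
1.55 [232.01032574 177.57677587] [304.79486267 208.35744393]
1.65 [238.14717299 179.17134441] [307.41427333 202.69076903]
1.761 [245.205337   181.04524029] [310.3003941  197.06378216]
```

View pics/c9.png

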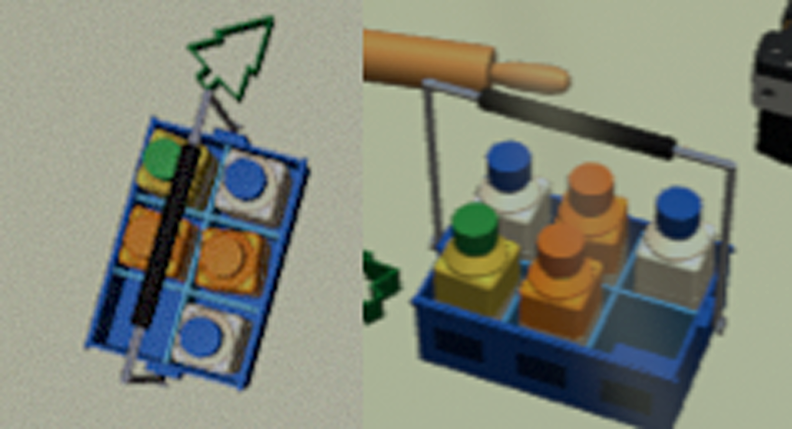

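```bash
python3 -c "
from station import *
job_done(); print(read_time())"
```

```text
the job is handed in; nothing more can be done
the job is handed in; nothing more can be done
```

The job is handed in at about 94 s. I folded the handle to its stop, then put all four juice bottles on the counter into their own pockets: two that were standing and two toppled ones, which I stood up first. After that I swung the handle upright again.

- **Handle:** Pressing on the folded bar met resistance at 39 mm, which is right for the folded stop. On the way up, a radial load of about 20 N built up, then dropped and stopped the last move early, perhaps a grip slip. I pushed the bar again with closed fingers until the force rose by 10 N. In the last pictures its middle is within about 1 px of the fully upright position in both views.
- **Bottles:** All five bottles, including the one already in the carrier, stand cap up in separate pockets, with one pocket left free.
- **Left alone:** The rolling pin shows no change. The area around the tree cutter differs by 14 pixels, most likely the raised handle rod passing over it. The red round cutter looks unmoved in the last full views, and I did not touch the purple, turquoise or black bottles.

I saw no bottle get knocked aside during the run.

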